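# Chock the tube, then drop the stop

## Task

The aluminium tube on the sloping rest is kept from rolling only by the two stop fingers. Lay the wooden wedge chock flat on the board, in the middle of the tube's low side, and push its thin edge in under the tube until it touches; then press the black pad all the way down so that the stop fingers sink away. Leave the tube lying there held by the chock alone, without letting it roll down the board.

Things in the scene. Friction and masses are not known exactly. Their poses are not given: they have to be found in the camera images.
- chock_center (a point): Centre (20 mm up) of the loose wooden wedge chock, 60 mm long (x), 45 wide (y), 40 high, 75 g. +x points to its thin edge, 4 mm high at x=+30; flat top 40 mm high from x=-30 (thick end) to -12, then a straight 40 degree slope. Sides upright: grasp across y, near x=-10. Yaw within 30 degrees of ahead. A plain wood block and a steel V-block beside it are not wanted.
- tube_center (a point): Centre of the aluminium tube, 50 mm diameter, 280 long, 380 g, black end plugs, lying across the slope (along the rest's y). It leans on the stop fingers, free to roll; pushed uphill it meets the back rail after about 6 mm. With the chock on the board touching it, the chock's centre is 44 mm down the slope from the tube's centre and 5 mm lower (square to the board).
- rack: Sloping tube rest, fixed. Origin on the bench under its middle; z up, +x uphill. Plywood board 220 (x) by 310 (y) mm rises 6 degrees towards +x, upper face 56.6 mm over the bench at x=0. Lip 12 mm high at the low edge, x=-97 to -109; back rail 34 mm high at x=61 to 81. Two steel stop fingers 10 by 18 mm stand 33 mm out of the board at x=0, y=-115 and +115.
- stop_pad (a point): Centre of the top face of the black round pad, 44 mm diameter, on a pin in a grey housing beside the rest (its x=-10, y=+190 mm). One piece with the stop fingers. Its top starts 122 mm over the bench; pressed straight down (about 3 N) it moves 38 mm to its end stop, the fingers sink below the board, and it stays where left.
Things that resemble listed ones, but are neither listed nor needed, are in the scene too. What is shaped like the part that bears chock_center but blue or purple is not meant.

How it is judged:
By the outcome, as a careful person would: the job done as asked, in the order asked, and still so for the second after the job is handed in, with the robot touching nothing.
It also fails if it takes over 53 s, if anything falls off the work surface, if the arm or the gripper's body presses on something with over 40 N, if the wrist force passes 120 N, or if a joint passes its speed limit or range.

## Robot

A 6-joint arm with a two-finger parallel gripper is mounted at the origin on the work surface. World frame = base frame: x ahead of the robot, y to its left, z up, the work surface at z = 0. Lengths are in mm, angles in rad, forces in N, time in s.
With the tool pointing down it reaches from about 275 to 850 mm from the base axis. Payload 5.2 kg.
Tool frame: the origin (TCP) lies midway between the tips of the shut fingers; the grasp point (between the pads) lies robot.grip_point_offset behind it (robot.grip_point_offset is the distance from the TCP to the grasp point, in mm); z points along the fingers, y is the line along which they close (so a half turn about z gives the same grasp; the last joint's range is limited). The gripper opens to 85 mm and grips with 20 to 120 N. Pads are 22 mm wide; open, the fingers measure 114 mm over their backs; the gripper's body (76 mm by 85 mm) begins 54 mm behind the grasp point. The pads swing forward as they close: fully open they stand 13 mm farther back than shut.
Start: joints at [-1.553, 0.259, 1.535, -0, 1.348, -0.203], TCP at [120.477, -536.647, 231.31] pointing down, gripper open.
Joint ranges: [-3.14, 3.14], [-0.91, 2.08], [0.19, 2.58], [-1.22, 4.36], [0.22, 2.71], [-3.12, 3.12]. Speed limits (rad/s): [2.57, 2.57, 3.14, 3.14, 3.14, 3.14].

## Interface

Orientations are given as a 3x3 rotation matrix whose columns are the frame's x, y, z axes.
In Python, from rig import robot, imaging gives the robot as it stands.
- The arm moves only by the shell command python3 -m jog 'ROWS' [FORCE]. ROWS is JSON, a list of rows, each an object with "slide": the shift along the tool's x, y, z scaled (see below), a list of three; "twist": the turn, a rotation vector about the tool's x, y, z scaled (see below), a list of three; "claw": the closure, from -1 (fully open) to 1 (shut). A call has exactly 5 rows; each row shifts and turns the commanded pose from where the row before left it, along the tool's axes as they then stand; what a row does not reach is not made up. The controller multiplies each number of a shift by 0.2 m and each number of a turn by 8 degrees. A row lasts 1/8 s, in which the tool goes at most 62.5 mm and 10.7 degrees, less where a joint would pass 70% of its speed; a pose out of reach is approached as far as the arm can. A call with a number of a shift or a turn outside -1 to 1 is refused whole. A call with a gripper value outside its range is refused whole. The fingers move at their own pace and stop on an object; FORCE is the grip in N (left out, the last holds). Time passes only in rows, so rows that do not move let the fingers close, or fill a call up. It gives the time, the measured TCP pose, the force, the opening and the grip force at its end, in the units of the state.
- robot.observe(): the state, without advancing time (a new reading comes with each control period).
- imaging.read_camera(name): name is "scene" or "top"; returns a dict with "image" (420x560x3 uint8, red, green, blue), "z_map" (420x560 float32, mm along the optical axis (not along the pixel's ray), 0 where there is no reading), "camera_matrix" (3x3 intrinsics, pixels), "position" and "rotation" of the camera in the world. Camera axes: x right, y down, z forward; pixel columns grow to the right and rows downward; lengths in mm; the calibration is good to about 2 mm. A picture is of the moment at which its call begins.
- robot.finish_job(): hands the job in; it is judged then, once.
Trained networks look in a picture, given as the dict that the camera call returned (one of the last four; its "shot" number tells which), for a name from the list of things; names that differ only in an ending like _2 or _b are one class to them, and where a whole thing is asked for, a point or a joint stands for the part that bears it (a point fixed in the world has none). Each returns a list of dicts, best first, with "conf" (0 to 1); they miss things now and then, are a little off and sometimes report something else, mostly with a low value. They report only what shows in the picture. A call takes as long as a camera call. They do not tell look-alikes from the thing itself.
- imaging.trace(picture, name): "pixels" (420x560 bool, what is visible of it) and "location" ([row, column] in pixels, amid what is visible of it).
The state is a dict: "t": time; "joint_pos": joint angles; "qvel": joint speeds; "effort": joint torques, N m; "ee_pos": TCP position; "tool_rot": TCP orientation; "wrist_force": force on the tool from outside, world axes, zero at the start; "torque": the same for the moment, N m; "width": finger opening in mm; "grip_force": force on a finger pad.
Only numpy, scipy, OpenCV 4.12 (cv2) and the standard library are available. Lean on these libraries where they do the work, as an engineer would, in place of code of your own. Each camera call takes 0.05 s, during which the arm holds its last target. There are 200 camera calls.

## Working session

There is one attempt and no reset: what is moved stays moved. The work goes in short steps, Python scripts to look and compute and a shell command to move; the robot and the scene stay as the last step left them, time stands still between calls to the robot, and variables do not carry over. Pictures are saved under pics/ and viewed, at most 10 in all, crops included, and the job is handed in when it is done.

```bash
mkdir -p pics; cat > h.py <<'E'
import numpy as np, cv2
from rig import robot, imaging
def pts(p,mask):
    z=p["z_map"]; m=mask&(z>0); r,c=np.nonzero(m); K=np.array(p["camera_matrix"]); d=z[m]
    P=np.stack([(c-K[0,2])/K[0,0]*d,(r-K[1,2])/K[1,1]*d,d],1)
    return P@np.array(p["rotation"]).T+np.array(p["position"])
E
python3 - <<'E'
from h import *
np.set_printoptions(precision=1,suppress=True)
o=robot.observe(); print(o["tool_rot"],robot.grip_point_offset,o["t"])
for n in("scene","top"):
    p=imaging.read_camera(n); cv2.imwrite(f"pics/{n}0.png",p["image"][...,::-1]); print(n,p["position"])
    for k in("chock_center","tube_center","rack","stop_pad"):
        for d in imaging.trace(p,k)[:4]:
            q=pts(p,d["pixels"]); print(k,round(d["conf"],2),np.round(d["location"]),d["pixels"].sum(),np.median(q,0) if len(q) else 0, np.percentile(q,2,axis=0),np.percentile(q,98,axis=0))
E
```

```text
[[ 1.   0.2 -0. ]
 [ 0.2 -1.   0. ]
 [ 0.  -0.  -1. ]] 18.700000000000003 0.0
scene [ 767.1 -650.3  912.9]
chock_center 0.76 [318. 230.] 644 [ 482.7 -343.9   25. ] [ 454.3 -366.6    2.4] [ 512.  -315.8   41.5]
chock_center 0.68 [354. 195.] 663 [ 471.3 -449.8   26.2] [ 432.1 -471.9   -0.1] [ 492.7 -421.6   41.6]
chock_center 0.62 [291. 187.] 611 [ 366.1 -333.8   25.1] [ 336.2 -362.1   -0.5] [ 393.3 -302.2   41.3]
tube_center 0.93 [202. 330.] 1804 [576.6  27.8 104. ] [535.1 -86.6  65.1] [617.4 183.6 110.7]
rack 0.88 [200. 316.] 6414 [536.4  28.8  55.7] [ 423.4 -107.6    1.9] [663.  247.7 117.8]
stop_pad 0.81 [150. 356.] 238 [567.  238.  118.6] [519.4 -66.2  -0.7] [588.7 357.9 123.7]
top [ 358.1  -75.3 1180.3]
chock_center 0.75 [229. 439.] 580 [ 461.9 -442.5   26. ] [ 430.5 -470.6   -1.2] [ 489.9 -419.5   41.9]
chock_center 0.59 [222. 393.] 516 [ 477.8 -336.    27.6] [ 451.  -362.1   -1.1] [ 510.3 -315.1   42.1]
chock_center 0.55 [271. 397.] 516 [ 361.3 -325.9   27.7] [ 330.3 -360.7   -0.9] [ 390.5 -297.5   42.6]
tube_center 0.85 [179. 234.] 2690 [570.7  51.7 105.5] [532.2 -79.   63. ] [612.4 186.7 112.1]
rack 0.68 [199. 229.] 10509 [528.6  66.4  55.3] [427.6 -97.1  23. ] [662.9 246.1 120.6]
stop_pad 0.76 [178. 149.] 413 [565.3 238.3 120.7] [518.4 -63.   60.9] [588.5 265.3 125.4]
```

View pics/scene0.png

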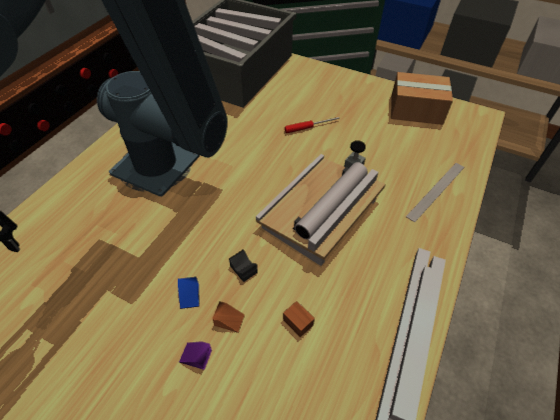

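View pics/top0.png

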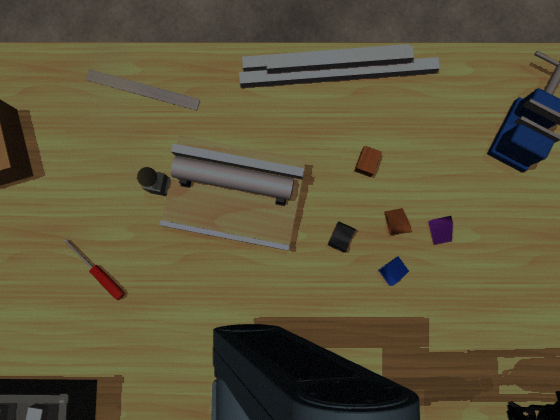

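The scene view shows the wanted orange-brown wedge at (col 230, row 318), or (393, 222) in the top view. The blue and purple copies, the plain block at (298, 318) and the black V-block are not wanted. The tube is at (330, 200) and the pad at (356, 148).

```bash
python3 - <<'E'
from h import *
from scipy.optimize import least_squares
np.set_printoptions(precision=2,suppress=True)
C=[];T=[];S=[]
for n in("scene","top"):
    p=imaging.read_camera(n)
    d=[d for d in imaging.trace(p,"chock_center")]
    for e in d:
        q=pts(p,e["pixels"]); c=np.median(q,0)
        if np.hypot(c[0]-480,c[1]+340)<25: C.append(q)
    T.append(pts(p,imaging.trace(p,"tube_center")[0]["pixels"]))
    q=pts(p,imaging.trace(p,"stop_pad")[0]["pixels"]);q=q[(q[:,2]>114)&(q[:,2]<130)&(np.hypot(q[:,0]-566,q[:,1]-238)<40)];S.append(q)
    print(n,"pad",(q.min(0)+q.max(0))/2,np.median(q,0),len(q))
def sdf(q,v):
    c,s=np.cos(v[2]),np.sin(v[2]); x=(q[:,0]-v[0])*c+(q[:,1]-v[1])*s; y=-(q[:,0]-v[0])*s+(q[:,1]-v[1])*c; z=q[:,2]
    a=np.radians(40.6)
    return np.max([np.abs(x+0)-30,np.abs(y)-22.5,z-40,((x+12)*np.sin(a)+(z-40)*np.cos(a))],0)
for nm,qs in(("scene",C[:1]),("top",C[1:]),("both",C)):
    q=np.vstack(qs); q=q[q[:,2]>4]
    best=min((least_squares(lambda v:sdf(q,v),[480,-338,y],loss="soft_l1",f_scale=2,x_scale=[1,1,.03]) for y in np.radians([-30,-15,0,15,30])),key=lambda r:r.cost)
    print(nm,best.x[:2],np.degrees(best.x[2]),best.cost/len(q))
for nm,ts in(("scene",T[:1]),("top",T[1:]),("both",T)):
    q=np.vstack(ts)
    def f(v): # centre x at y=50, slope, z, 
        u=np.array([-np.sin(v[1]),np.cos(v[1]),0]); w=q-np.array([v[0],50,v[2]]); w=w-np.outer(w@u,u); return np.linalg.norm(w,axis=1)-25
    r=least_squares(f,[572,0.2,84],loss="soft_l1",f_scale=2,x_scale=[1,.03,1]); v=r.x
    u=np.array([-np.sin(v[1]),np.cos(v[1]),0]); g=np.abs(f(v))<4; s=(q[g]-[v[0],50,v[2]])@u; e=np.percentile(s,[.3,99.7])
    print(nm,v,np.degrees(v[1]),"ends",e,"centre",np.array([v[0],50,v[2]])+u*e.mean())
E
```

```text
scene pad [569.45 243.73 119.66] [570.3  239.65 120.79] 142
top pad [570.13 244.31 120.78] [569.89 244.34 121.62] 295
scene [ 481.62 -339.95] 11.025801953673811 0.7169569059885031Traceback (most recent call last):
  File "<stdin>", line 19, in <module>
    return _nx.concatenate(arrs, 0, dtype=dtype, casting=casting)
           ~~~~~~~~~~~~~~~^^^^^^^^^^^^^^^^^^^^^^^^^^^^^^^^^^^^^^^
ValueError: need at least one array to concatenate
```

```bash
cat >> h.py <<'E'
from scipy.optimize import least_squares
np.set_printoptions(precision=2,suppress=True)
def sdf(q,v):
    c,s=np.cos(v[2]),np.sin(v[2]); x=(q[:,0]-v[0])*c+(q[:,1]-v[1])*s; y=-(q[:,0]-v[0])*s+(q[:,1]-v[1])*c; z=q[:,2]
    a=np.radians(40.6)
    return np.max([np.abs(x)-30,np.abs(y)-22.5,z-40,((x+12)*np.sin(a)+(z-40)*np.cos(a))],0)
def fitchock(q):
    q=q[q[:,2]>4]
    b=min((least_squares(lambda v:sdf(q,v),[480,-338,y],loss="soft_l1",f_scale=2,x_scale=[1,1,.03]) for y in np.radians([-30,-15,0,15,30])),key=lambda r:r.cost)
    return b.x[:2],np.degrees(b.x[2]),b.cost/len(q)
def fittube(q):
    def f(v):
        u=np.array([-np.sin(v[1]),np.cos(v[1]),0]); w=q-np.array([v[0],50,v[2]]); w=w-np.outer(w@u,u); return np.linalg.norm(w,axis=1)-25
    v=least_squares(f,[572,0.2,84],loss="soft_l1",f_scale=2,x_scale=[1,.03,1]).x
    u=np.array([-np.sin(v[1]),np.cos(v[1]),0]); g=np.abs(f(v))<4; s=(q[g]-[v[0],50,v[2]])@u; e=np.percentile(s,[.3,99.7])
    return "yaw",np.degrees(v[1]),"ends",e,"centre",np.array([v[0],50,v[2]])+u*e.mean()
E
python3 - <<'E'
from h import *
C=[];T=[]
for n in("scene","top"):
    p=imaging.read_camera(n)
    for e in imaging.trace(p,"chock_center"):
        q=pts(p,e["pixels"]); c=np.median(q,0); print(n,c)
        if np.hypot(c[0]-480,c[1]+340)<25: C.append(q); print(n,fitchock(q))
    T.append(pts(p,imaging.trace(p,"tube_center")[0]["pixels"])); print(n,fittube(T[-1]))
    q=pts(p,imaging.trace(p,"rack")[0]["pixels"])
    np.save(f"rack_{n}.npy",q)
print(fitchock(np.vstack(C)),fittube(np.vstack(T)))
q=np.vstack([np.load(f"rack_{n}.npy") for n in("scene","top")])
# board plane
for th in (10,12,14,16):
    pass
b=q[(q[:,2]>44)&(q[:,2]<64)]
A=np.c_[b[:,:2],np.ones(len(b))]
r=least_squares(lambda v:A@v-b[:,2],[.1,0,0],loss="soft_l1",f_scale=1).x
print("plane",r,"slope deg",np.degrees(np.arctan(np.hypot(*r[:2]))),"yaw",np.degrees(np.arctan2(r[1],r[0])))
E
```

```text
scene [ 365.24 -332.62   25.95]
scene [ 471.5  -450.29   26.76]
scene [ 483.02 -345.84   24.2 ]
scene (array([ 481.66, -339.82]), np.float64(11.197807146930646), np.float64(0.7618956937056472))
scene ('yaw', np.float64(-10.697036616987734), 'ends', array([-137.15,  143.47]), 'centre', array([573.79,  53.1 ,  83.93]))
top [ 461.66 -442.11   26.22]
top [ 361.45 -323.96   29.14]
top [ 478.28 -336.32   28.5 ]
top (array([ 482.48, -338.72]), np.float64(10.696682173664165), np.float64(1.0443976152493133))
top ('yaw', np.float64(-10.721629246165621), 'ends', array([-135.43,  143.71]), 'centre', array([574.48,  54.07,  84.19]))
(array([ 482.05, -339.49]), np.float64(10.928474806149847), np.float64(0.921156887797963)) ('yaw', np.float64(-10.719755841987714), 'ends', array([-136.44,  143.74]), 'centre', array([574.17,  53.58,  84.06]))
plane [ 0.08 -0.01 14.04] slope deg 4.491235588370106 yaw -10.347591091173317
```

```bash
cat >> h.py <<'E'
from scipy.spatial.transform import Rotation as R
def delta(target,yaw,pitch=0):
    "slide (units, in present tool axes) and twist (units) to tool with x axis at yaw, raised by pitch (deg)"
    o=robot.observe(); A=np.array(o["tool_rot"]); 
    B=R.from_euler("ZYX",[yaw,-pitch,0],degrees=True).as_matrix()@np.diag([1,-1,-1])
    print("t",o["t"],"at",np.array(o["ee_pos"]),"yaw",np.degrees(np.arctan2(A[1,0],A[0,0])),"F",np.array(o["wrist_force"]),"w",o["width"],o["grip_force"])
    np.set_printoptions(precision=4,suppress=True)
    d=np.array(target)-o["ee_pos"]
    print("slide now",A.T@d/200,"slide after twist",B.T@d/200,"twist",np.degrees(R.from_matrix(A.T@B).as_rotvec())/8)
E
python3 -c "
from h import *
delta([472.2,-341.4,120],10.9)"
```

```text
t 1.3 at [ 120.46 -536.64  231.31] yaw 12.65097376251302 F [-1.06  0.04 -0.16] w 85.45596224699155 0.0
slide now [ 1.9298 -0.5673  0.5565] slide after twist [ 1.9116 -0.626   0.5565] twist [-0.0002  0.0002  0.2189]
```

```bash
python3 -m jog '[{"slide":[0,0,0],"twist":[0,0,0.22],"claw":-1},{"slide":[0.27,-0.09,0.07],"twist":[0,0,0],"claw":-1},{"slide":[0.27,-0.09,0.07],"twist":[0,0,0],"claw":-1},{"slide":[0.27,-0.09,0.07],"twist":[0,0,0],"claw":-1},{"slide":[0.27,-0.09,0.07],"twist":[0,0,0],"claw":-1}]' 40
python3 -m jog '[{"slide":[0.27,-0.09,0.07],"twist":[0,0,0],"claw":-1},{"slide":[0.27,-0.09,0.07],"twist":[0,0,0],"claw":-1},{"slide":[0.27,-0.09,0.07],"twist":[0,0,0],"claw":-1},{"slide":[0,0,0],"twist":[0,0,0],"claw":-1},{"slide":[0,0,0],"twist":[0,0,0],"claw":-1}]'
python3 -c "
from h import *
delta([472.2,-341.4,4],10.9)
for n in('scene','top'):
  p=imaging.read_camera(n)
  cv2.imwrite(f'pics/{n}1.png',cv2.resize(p['image'][180:360,130:330] if n=='scene' else p['image'][150:300,330:480],None,fx=3,fy=3)[...,::-1])"
```

```text
t: 1.92
ee_pos: [320.4, -424.3, 175.1]
tool_rot: [[0.982, 0.187, 0.0], [0.187, -0.982, -0.001], [0.0, 0.001, -1.0]]
wrist_force: [0.1, -1.4, 0.6]
width: 85.6
grip_force: 0.0
t: 2.55
ee_pos: [467.7, -341.5, 133.2]
tool_rot: [[0.982, 0.189, -0.001], [0.189, -0.982, -0.0], [-0.001, 0.0, -1.0]]
wrist_force: [0.7, -0.5, -0.4]
width: 85.5
grip_force: 0.0
t 2.55 at [ 467.7  -341.49  133.24] yaw 10.919079563071126 F [ 0.68 -0.49 -0.39] w 85.50719345685673 0.0
slide now [0.0226 0.0038 0.6462] slide after twist [0.0222 0.0038 0.6462] twist [0.0001 0.0047 0.0024]
```

View pics/scene1.png

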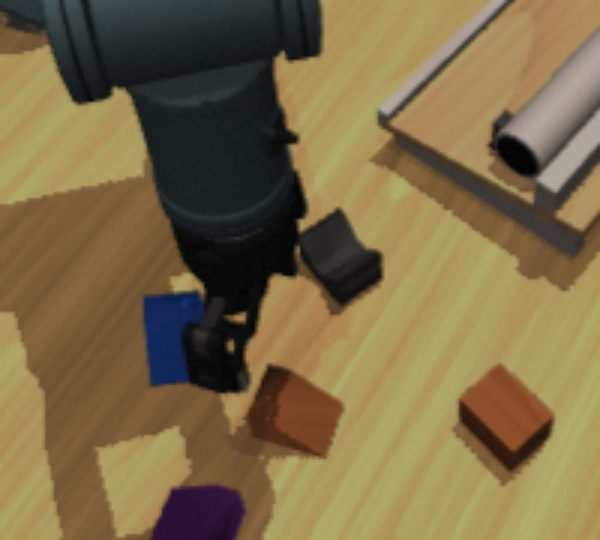

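The crop shows the wedge at (295, 410) with its thin edge to the right. The gripper is just above and behind it, and its neighbours are clear of the fingers. I'll descend and grip.

```bash
python3 -m jog '[{"slide":[0.022,0.004,0.15],"twist":[0,0,0],"claw":-1},{"slide":[0,0,0.2],"twist":[0,0,0],"claw":-1},{"slide":[0,0,0.15],"twist":[0,0,0],"claw":-1},{"slide":[0,0,0.1],"twist":[0,0,0],"claw":-1},{"slide":[0,0,0.045],"twist":[0,0,0],"claw":-1}]' 40
python3 -m jog '[{"slide":[0,0,0],"twist":[0,0,0],"claw":1},{"slide":[0,0,0],"twist":[0,0,0],"claw":1},{"slide":[0,0,0],"twist":[0,0,0],"claw":1},{"slide":[0,0,0],"twist":[0,0,0],"claw":1},{"slide":[0,0,0],"twist":[0,0,0],"claw":1}]' 40
python3 -c "
from h import *
delta([472.2,-341.4,4],10.9)"
```

```text
t: 3.28
ee_pos: [470.9, -342.3, 3.7]
tool_rot: [[0.982, 0.186, -0.001], [0.186, -0.982, 0.001], [-0.001, -0.001, -1.0]]
wrist_force: [-0.2, -0.4, 0.3]
width: 85.4
grip_force: 0.0
t: 3.9
ee_pos: [473.0, -342.3, 5.6]
tool_rot: [[0.982, 0.189, 0.002], [0.189, -0.982, -0.002], [0.001, 0.002, -1.0]]
wrist_force: [-1.5, -0.7, 6.7]
width: 44.8
grip_force: 42.0
t 3.9 at [ 472.97 -342.29    5.63] yaw 10.89966958360484 F [-1.49 -0.67  6.72] w 44.77838075845097 42.01749622821808
slide now [-0.0029 -0.0051  0.0081] slide after twist [-0.0029 -0.0051  0.0081] twist [ 0.0165 -0.008  -0.0001]
```

```bash
python3 -m jog '[{"slide":[0,0,0],"twist":[0,0,0],"claw":0},{"slide":[0,0,0],"twist":[0,0,0],"claw":-0.2},{"slide":[0,0,-0.03],"twist":[0,0,0],"claw":-0.2},{"slide":[0,0,0],"twist":[0,0,0],"claw":-0.2},{"slide":[0,0,0],"twist":[0,0,0],"claw":-0.2}]' 40
python3 -m jog '[{"slide":[0,0,0],"twist":[0,0,0],"claw":1},{"slide":[0,0,0],"twist":[0,0,0],"claw":1},{"slide":[0,0,0],"twist":[0,0,0],"claw":1},{"slide":[0,0,0],"twist":[0,0,0],"claw":1},{"slide":[0,0,0],"twist":[0,0,0],"claw":1}]' 40
python3 - <<'E'
from h import *
delta([472.2,-341.4,4],10.9)
for n in("scene","top"):
    p=imaging.read_camera(n)
    for e in imaging.trace(p,"chock_center"):
        q=pts(p,e["pixels"]); c=np.median(q,0)
        if np.hypot(c[0]-480,c[1]+340)<30: print(n,len(q),fitchock(q))
E
```

```text
t: 4.53
ee_pos: [472.4, -341.4, 10.3]
tool_rot: [[0.982, 0.189, 0.0], [0.189, -0.982, 0.0], [0.0, -0.0, -1.0]]
wrist_force: [1.4, -0.1, -0.3]
width: 51.4
grip_force: 0.0
t: 5.15
ee_pos: [472.5, -341.5, 10.4]
tool_rot: [[0.982, 0.189, 0.0], [0.189, -0.982, -0.0], [0.0, 0.0, -1.0]]
wrist_force: [-0.4, -0.0, 2.7]
width: 44.2
grip_force: 41.7
t 5.15 at [ 472.45 -341.54   10.43] yaw 10.893132779855485 F [-0.4  -0.02  2.69] w 44.16680285063541 41.7352956533432
slide now [-0.0011 -0.0009  0.0322] slide after twist [-0.0011 -0.0009  0.0322] twist [ 0.0017 -0.0012 -0.0009]
scene 381 (array([ 482.0618, -339.6932]), np.float64(10.223985116627127), np.float64(0.7371328179054142))
```

```bash
cat >> h.py <<'E'
T0=np.array([574.2,53.6,84.1]); YAW=-10.7
Rb=R.from_euler("ZYX",[YAW,-6,0],degrees=True).as_matrix(); ex,ey,en=Rb.T
def goal(back,up,side=0): return T0-(53.8+back)*ex-(14.6-up)*en+side*ey
E
python3 -m jog '[{"slide":[0,0,-0.2],"twist":[0,0,0],"claw":1},{"slide":[0,0,-0.25],"twist":[0,0,0],"claw":1},{"slide":[0,0,-0.25],"twist":[0,0,0],"claw":1},{"slide":[0,0,0],"twist":[0,0,0.5],"claw":1},{"slide":[0,0,0],"twist":[0,0,0],"claw":1}]' 40
python3 -c "
from h import *
print(goal(20,50),goal(0,0))
delta(goal(20,80),YAW,6)"
```

```text
t: 5.98
ee_pos: [472.1, -341.2, 150.3]
tool_rot: [[0.993, 0.121, -0.0], [0.121, -0.993, 0.0], [-0.0, -0.0, -1.0]]
wrist_force: [-0.4, -0.8, -1.1]
width: 44.5
grip_force: 41.4
[498.44  67.91 111.59] [523.12  63.25  63.96]
t 5.975 at [ 472.09 -341.21  150.31] yaw 6.924916120516347 F [-0.36 -0.77 -1.1 ] w 44.50077364722554 41.42531991004944
slide now [ 0.3625 -2.0196  0.0446] slide after twist [-0.2692 -2.0345  0.0163] twist [-0.1162  0.7455  2.2011]
```

```bash
python3 -m jog '[{"slide":[0,0,0],"twist":[-0.039,0.2485,0.734],"claw":1},{"slide":[0,0,0],"twist":[-0.039,0.2485,0.734],"claw":1},{"slide":[0,0,0],"twist":[-0.039,0.2485,0.734],"claw":1},{"slide":[-0.034,-0.254,0.002],"twist":[0,0,0],"claw":1},{"slide":[-0.034,-0.254,0.002],"twist":[0,0,0],"claw":1}]' 40
python3 -m jog '[{"slide":[-0.034,-0.254,0.002],"twist":[0,0,0],"claw":1},{"slide":[-0.034,-0.254,0.002],"twist":[0,0,0],"claw":1},{"slide":[-0.034,-0.254,0.002],"twist":[0,0,0],"claw":1},{"slide":[-0.034,-0.254,0.002],"twist":[0,0,0],"claw":1},{"slide":[-0.034,-0.254,0.002],"twist":[0,0,0],"claw":1}]'
python3 -m jog '[{"slide":[-0.034,-0.254,0.002],"twist":[0,0,0],"claw":1},{"slide":[0,0,0],"twist":[0,0,0],"claw":1},{"slide":[0,0,0],"twist":[0,0,0],"claw":1},{"slide":[0,0,0],"twist":[0,0,0],"claw":1},{"slide":[0,0,0],"twist":[0,0,0],"claw":1}]'
python3 -c "
from h import *
delta(goal(15,10),YAW,6)"
```

```text
t: 6.6
ee_pos: [476.9, -237.8, 146.3]
tool_rot: [[0.977, -0.187, 0.1], [-0.186, -0.982, -0.018], [0.102, -0.001, -0.995]]
wrist_force: [0.6, 0.4, -0.2]
width: 44.4
grip_force: 41.4
t: 7.22
ee_pos: [491.2, 18.4, 141.1]
tool_rot: [[0.978, -0.185, 0.1], [-0.184, -0.983, -0.019], [0.102, 0.0, -0.995]]
wrist_force: [0.8, -0.6, -0.2]
width: 44.3
grip_force: 41.4
t: 7.85
ee_pos: [495.3, 66.6, 141.2]
tool_rot: [[0.977, -0.188, 0.103], [-0.187, -0.982, -0.02], [0.104, 0.0, -0.995]]
wrist_force: [-0.6, 0.0, -1.4]
width: 44.4
grip_force: 41.5
t 7.85 at [495.28  66.62 141.2 ] yaw -10.844449069000763 F [-0.64  0.03 -1.37] w 44.36913309002533 41.51027977466583
slide now [ 0.0238 -0.0096  0.3487] slide after twist [ 0.0238 -0.0093  0.3487] twist [ 0.0047  0.0005 -0.018 ]
```

```bash
python3 -m jog '[{"slide":[0.024,-0.01,0.1],"twist":[0,0,-0.018],"claw":1},{"slide":[0,0,0.1],"twist":[0,0,0],"claw":1},{"slide":[0,0,0.1],"twist":[0,0,0],"claw":1},{"slide":[0,0,0.05],"twist":[0,0,0],"claw":1},{"slide":[0,0,0],"twist":[0,0,0],"claw":1}]' 40
python3 - <<'E'
from h import *
delta(goal(15,0),YAW,6)
P=[];T=[]
for n in("scene","top"):
    p=imaging.read_camera(n)
    T=pts(p,imaging.trace(p,"tube_center")[0]["pixels"]);print(n,fittube(T))
    for e in imaging.trace(p,"chock_center"):
        q=pts(p,e["pixels"]); c=np.median(q,0)
        if abs(c[1]-60)<50: print(n,len(q),c,e["conf"])
    cv2.imwrite(f"pics/{n}2.png",cv2.resize(p["image"][120:280,240:400] if n=="scene" else p["image"][120:280,140:330],None,fx=3.5,fy=3.5)[...,::-1])
E
```

```text
t: 8.48
ee_pos: [507.2, 67.1, 71.8]
tool_rot: [[0.978, -0.185, 0.102], [-0.184, -0.983, -0.02], [0.103, 0.001, -0.995]]
wrist_force: [0.2, 0.2, -0.0]
width: 44.3
grip_force: 41.5
t 8.475 at [507.21  67.06  71.76] yaw -10.64500299224718 F [ 0.17  0.19 -0.01] w 44.27090963445539 41.53351128101349
slide now [0.0022 0.0039 0.0474] slide after twist [0.0022 0.004  0.0474] twist [0.0036 0.0078 0.0068]
scene ('yaw', np.float64(-10.741761362493506), 'ends', array([-137.4333,  143.138 ]), 'centre', array([573.6933,  52.8023,  83.955 ]))
scene 273 [522.1442  60.3584  83.7167] 0.75
top ('yaw', np.float64(-10.749519022290356), 'ends', array([-134.9565,  144.0959]), 'centre', array([574.567 ,  54.4895,  84.3535]))
top 34 [534.3971  42.899   76.2001] 0.47
```

View pics/scene2.png

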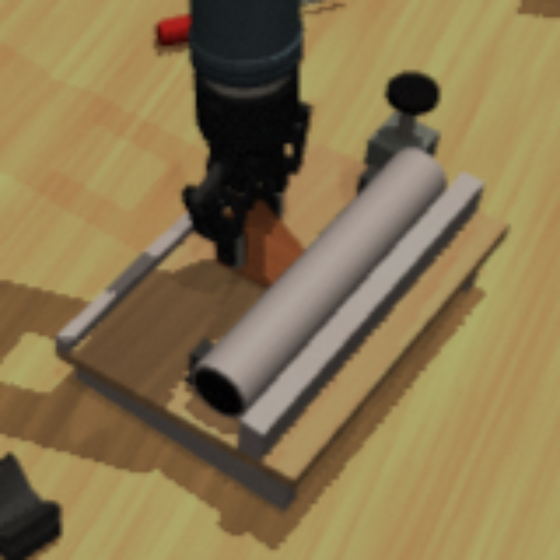

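The chock hangs at about (265, 245) in the crop, with its thin edge facing the middle of the tube. Next I lower it gently and watch the wrist force.

```bash
python3 -m jog '[{"slide":[0.002,0.004,0.02],"twist":[0,0.007,0.006],"claw":1},{"slide":[0,0,0.015],"twist":[0,0,0],"claw":1},{"slide":[0,0,0],"twist":[0,0,0],"claw":1},{"slide":[0,0,0],"twist":[0,0,0],"claw":1},{"slide":[0,0,0],"twist":[0,0,0],"claw":1}]' 40
python3 -m jog '[{"slide":[0,0,0.005],"twist":[0,0,0],"claw":1},{"slide":[0,0,0],"twist":[0,0,0],"claw":1},{"slide":[0,0,0.005],"twist":[0,0,0],"claw":1},{"slide":[0,0,0],"twist":[0,0,0],"claw":1},{"slide":[0,0,0],"twist":[0,0,0],"claw":1}]' 40
python3 -c "
from h import *
delta(goal(0,0),YAW,6)"
```

```text
t: 9.4
ee_pos: [508.6, 66.5, 65.4]
tool_rot: [[0.977, -0.185, 0.104], [-0.184, -0.983, -0.02], [0.106, 0.0, -0.994]]
wrist_force: [-1.9, -0.6, -0.1]
width: 44.5
grip_force: 41.5
t: 10.02
ee_pos: [508.7, 66.5, 63.3]
tool_rot: [[0.977, -0.185, 0.104], [-0.184, -0.983, -0.02], [0.106, 0.0, -0.994]]
wrist_force: [-0.3, -0.2, -1.1]
width: 44.0
grip_force: 41.5
t 10.025 at [508.68  66.5   63.3 ] yaw -10.645710374370669 F [-0.28 -0.19 -1.08] w 44.03115440160004 41.535208225250244
slide now [0.0739 0.0026 0.0046] slide after twist [0.0739 0.0026 0.0045] twist [ 0.0019 -0.0082  0.0067]
```

```bash
python3 -m jog '[{"slide":[0,0,0.005],"twist":[0,-0.008,0],"claw":1},{"slide":[0,0,0],"twist":[0,0,0],"claw":1},{"slide":[0,0,0],"twist":[0,0,0],"claw":1},{"slide":[0,0,0],"twist":[0,0,0],"claw":1},{"slide":[0,0,0],"twist":[0,0,0],"claw":1}]' 40
python3 -m jog '[{"slide":[0,0,0.004],"twist":[0,0,0],"claw":1},{"slide":[0,0,0],"twist":[0,0,0],"claw":1},{"slide":[0,0,0],"twist":[0,0,0],"claw":1},{"slide":[0,0,0],"twist":[0,0,0],"claw":1},{"slide":[0,0,0],"twist":[0,0,0],"claw":1}]' 40
```

```text
t: 10.65
ee_pos: [508.8, 66.5, 63.2]
tool_rot: [[0.977, -0.185, 0.103], [-0.184, -0.983, -0.02], [0.105, 0.0, -0.994]]
wrist_force: [-4.4, -0.4, 7.8]
width: 44.5
grip_force: 42.5
t: 11.28
ee_pos: [508.8, 66.5, 63.1]
tool_rot: [[0.977, -0.185, 0.103], [-0.183, -0.983, -0.02], [0.105, 0.0, -0.994]]
wrist_force: [-7.0, -0.7, 15.2]
width: 44.4
grip_force: 43.6
```

```bash
python3 -m jog '[{"slide":[0,0,-0.005],"twist":[0,0,0],"claw":1},{"slide":[0.02,0.002,0],"twist":[0,0,0],"claw":1},{"slide":[0.02,0,0],"twist":[0,0,0],"claw":1},{"slide":[0.015,0,0],"twist":[0,0,0],"claw":1},{"slide":[0,0,0],"twist":[0,0,0],"claw":1}]' 40
python3 -c "
from h import *
delta(goal(0,0),YAW,6)"
python3 -m jog '[{"slide":[0.005,0,0],"twist":[0,0,0],"claw":1},{"slide":[0,0,0],"twist":[0,0,0],"claw":1},{"slide":[0,0,0],"twist":[0,0,0],"claw":1},{"slide":[0,0,0],"twist":[0,0,0],"claw":1},{"slide":[0,0,0],"twist":[0,0,0],"claw":1}]' 40
```

```text
t: 11.9
ee_pos: [518.9, 64.3, 64.2]
tool_rot: [[0.978, -0.185, 0.102], [-0.184, -0.983, -0.019], [0.104, 0.0, -0.995]]
wrist_force: [-5.1, 0.5, 9.4]
width: 44.5
grip_force: 42.9
t 11.9 at [518.91  64.3   64.23] yaw -10.640433833638898 F [-5.1  0.5  9.4] w 44.47045325055859 42.85429537296295
slide now [0.0214 0.0013 0.0036] slide after twist [0.0214 0.0012 0.0036] twist [0.0012 0.0072 0.0074]
t: 12.52
ee_pos: [519.1, 64.3, 64.2]
tool_rot: [[0.978, -0.185, 0.101], [-0.184, -0.983, -0.019], [0.102, 0.0, -0.995]]
wrist_force: [-7.8, 1.5, 11.6]
width: 44.1
grip_force: 43.0
```

```bash
python3 -m jog '[{"slide":[0,0,-0.004],"twist":[0,0,0],"claw":1},{"slide":[0,0,0],"twist":[0,0,0],"claw":1},{"slide":[0,0,0],"twist":[0,0,0],"claw":1},{"slide":[0,0,0],"twist":[0,0,0],"claw":1},{"slide":[0,0,0],"twist":[0,0,0],"claw":1}]' 40
python3 -m jog '[{"slide":[0.005,0,0],"twist":[0,0,0],"claw":1},{"slide":[0,0,0],"twist":[0,0,0],"claw":1},{"slide":[0.005,0,0],"twist":[0,0,0],"claw":1},{"slide":[0,0,0],"twist":[0,0,0],"claw":1},{"slide":[0,0,0],"twist":[0,0,0],"claw":1}]' 40
python3 - <<'E'
from h import *
delta(goal(0,0),YAW,6)
for n in("scene","top"):
    p=imaging.read_camera(n)
    T=pts(p,imaging.trace(p,"tube_center")[0]["pixels"]);print(n,fittube(T))
E
```

```text
t: 13.15
ee_pos: [520.3, 63.9, 64.4]
tool_rot: [[0.977, -0.185, 0.103], [-0.184, -0.983, -0.02], [0.104, 0.0, -0.995]]
wrist_force: [-0.4, 0.4, -0.5]
width: 44.2
grip_force: 41.6
t: 13.78
ee_pos: [522.2, 63.5, 64.7]
tool_rot: [[0.977, -0.185, 0.102], [-0.184, -0.983, -0.02], [0.104, 0.0, -0.995]]
wrist_force: [0.2, 0.1, -1.2]
width: 44.6
grip_force: 41.5
t 13.775 at [522.17  63.54  64.72] yaw -10.645316025710017 F [ 0.19  0.14 -1.15] w 44.63292290966352 41.49621605873108
slide now [0.0046 0.0006 0.0043] slide after twist [0.0046 0.0006 0.0043] twist [0.002  0.0014 0.0068]
scene ('yaw', np.float64(-10.774155160386247), 'ends', array([-137.5709,  141.6703]), 'centre', array([573.8229,  52.0135,  84.0537]))
top ('yaw', np.float64(-10.798774597253589), 'ends', array([-135.5491,  142.5384]), 'centre', array([574.73  ,  53.4328,  84.4583]))
```

```bash
python3 -m jog '[{"slide":[0.004,0,0.001],"twist":[0,0,0],"claw":1},{"slide":[0,0,0],"twist":[0,0,0],"claw":1},{"slide":[0.004,0,0.001],"twist":[0,0,0],"claw":1},{"slide":[0,0,0],"twist":[0,0,0],"claw":1},{"slide":[0,0,0],"twist":[0,0,0],"claw":1}]' 40
python3 - <<'E'
from h import *
delta(goal(0,0),YAW,6)
for n in("scene","top"):
    p=imaging.read_camera(n)
    T=pts(p,imaging.trace(p,"tube_center")[0]["pixels"]);print(n,fittube(T))
E
python3 -m jog '[{"slide":[0.004,0,0],"twist":[0,0,0],"claw":1},{"slide":[0,0,0],"twist":[0,0,0],"claw":1},{"slide":[0.004,0,0],"twist":[0,0,0],"claw":1},{"slide":[0,0,0],"twist":[0,0,0],"claw":1},{"slide":[0,0,0],"twist":[0,0,0],"claw":1}]' 40
python3 - <<'E'
from h import *
delta(goal(0,0),YAW,6)
for n in("scene","top"):
    p=imaging.read_camera(n)
    T=pts(p,imaging.trace(p,"tube_center")[0]["pixels"]);print(n,fittube(T))
E
```

```text
t: 14.6
ee_pos: [523.8, 63.3, 64.8]
tool_rot: [[0.977, -0.185, 0.103], [-0.184, -0.983, -0.02], [0.105, 0.0, -0.995]]
wrist_force: [-4.8, 1.0, 4.7]
width: 44.2
grip_force: 42.1
t 14.6 at [523.81  63.3   64.77] yaw -10.64015351342922 F [-4.76  1.01  4.71] w 44.15977426429628 42.116721868515015
slide now [-0.0037  0.0009  0.0037] slide after twist [-0.0037  0.0009  0.0037] twist [ 0.0017 -0.0002  0.0074]
scene ('yaw', np.float64(-10.698021631201872), 'ends', array([-137.2433,  142.421 ]), 'centre', array([575.3836,  52.5439,  84.1676]))
top ('yaw', np.float64(-10.749875285868749), 'ends', array([-135.6611,  142.6396]), 'centre', array([576.2865,  53.428 ,  84.5077]))
t: 15.42
ee_pos: [525.3, 63.0, 64.9]
tool_rot: [[0.977, -0.185, 0.102], [-0.184, -0.983, -0.02], [0.104, 0.0, -0.995]]
wrist_force: [-3.5, 0.6, 6.1]
width: 44.2
grip_force: 42.3
t 15.425 at [525.26  63.03  64.91] yaw -10.641110011037464 F [-3.46  0.62  6.08] w 44.1883643517562 42.28177607059479
slide now [-0.0112  0.0009  0.0036] slide after twist [-0.0112  0.0009  0.0036] twist [0.0016 0.0013 0.0073]
scene ('yaw', np.float64(-10.815268566891698), 'ends', array([-137.858 ,  139.0119]), 'centre', array([576.8476,  50.5667,  84.2925]))
top ('yaw', np.float64(-10.653284423931954), 'ends', array([-135.5341,  142.718 ]), 'centre', array([577.7277,  53.53  ,  84.6567]))
```

```bash
python3 -m jog '[{"slide":[0,0,-0.002],"twist":[0,0,0],"claw":1},{"slide":[0,0,0],"twist":[0,0,0],"claw":0},{"slide":[0,0,0],"twist":[0,0,0],"claw":-0.3},{"slide":[0,0,0],"twist":[0,0,0],"claw":-0.5},{"slide":[0,0,0],"twist":[0,0,0],"claw":-0.5}]' 40
python3 -m jog '[{"slide":[0,0,0],"twist":[0,0,0],"claw":-0.5},{"slide":[0,0,-0.1],"twist":[0,0,0],"claw":-0.5},{"slide":[0,0,-0.25],"twist":[0,0,0],"claw":-0.5},{"slide":[0,0,-0.25],"twist":[0,0,0],"claw":-0.5},{"slide":[0,0,-0.1],"twist":[0,0,0],"claw":-0.5}]' 40
python3 - <<'E'
from h import *
delta([569.8,244.3,150],YAW,0)
for n in("scene","top"):
    p=imaging.read_camera(n)
    T=pts(p,imaging.trace(p,"tube_center")[0]["pixels"]);print(n,fittube(T))
    for e in imaging.trace(p,"chock_center"):
        q=pts(p,e["pixels"]); c=np.median(q,0)
        if abs(c[1]-60)<50: print(n,len(q),c,np.percentile(q,3,axis=0),np.percentile(q,97,axis=0))
    if n=="scene": cv2.imwrite(f"pics/{n}3.png",cv2.resize(p["image"][120:280,240:400],None,fx=3.5,fy=3.5)[...,::-1])
E
```

```text
t: 16.25
ee_pos: [525.7, 62.9, 65.2]
tool_rot: [[0.977, -0.185, 0.103], [-0.184, -0.983, -0.02], [0.105, 0.0, -0.994]]
wrist_force: [0.4, 0.1, -0.0]
width: 64.0
grip_force: 0.0
t: 16.88
ee_pos: [512.3, 65.7, 207.9]
tool_rot: [[0.977, -0.185, 0.108], [-0.183, -0.983, -0.02], [0.11, -0.0, -0.994]]
wrist_force: [1.0, -0.2, -0.4]
width: 64.2
grip_force: 0.0
t 16.875 at [512.31  65.72 207.86] yaw -10.635870227115719 F [ 1.02 -0.22 -0.39] w 64.19597108458595 0.0
slide now [ 0.0852 -0.9305  0.3007] slide after twist [ 0.1167 -0.9307  0.2893] twist [-0.0021 -0.7894  0.0081]
scene ('yaw', np.float64(-10.682964213883281), 'ends', array([-138.0375,  141.9093]), 'centre', array([577.5098,  51.9024,  84.3277]))
scene 293 [524.0809  50.3287  84.4932] [504.658   37.703   57.2545] [543.8942  79.8914  94.6617]
top ('yaw', np.float64(-10.675875664759085), 'ends', array([-136.624 ,   17.5292]), 'centre', array([566.3833,  -8.5167,  84.778 ]))
top 77 [506.9419  46.8934  77.7596] [484.7341  34.5458  52.7761] [552.1981  66.5062 268.5676]
```

View pics/scene3.png

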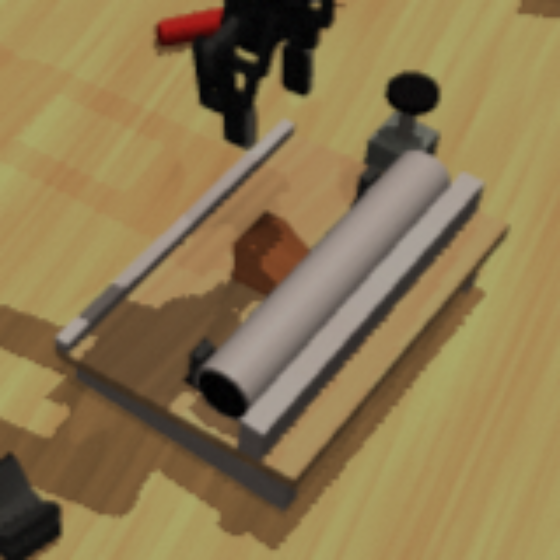

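The chock sits flat and square in the middle of the tube's low side, at (270, 255) in the crop. The tube rests against it a few mm off the fingers and has not rolled back. Next is the pad.

```bash
python3 -m jog '[{"slide":[0,0,0],"twist":[-0.002,-0.789,0.008],"claw":1},{"slide":[0.029,-0.233,0],"twist":[0,0,0],"claw":1},{"slide":[0.029,-0.233,0],"twist":[0,0,0],"claw":1},{"slide":[0.029,-0.233,0],"twist":[0,0,0],"claw":1},{"slide":[0.029,-0.232,0.1],"twist":[0,0,0],"claw":1}]' 40
python3 -m jog '[{"slide":[0,0,0.15],"twist":[0,0,0],"claw":1},{"slide":[0,0,0],"twist":[0,0,0],"claw":1},{"slide":[0,0,0],"twist":[0,0,0],"claw":1},{"slide":[0,0,0],"twist":[0,0,0],"claw":1},{"slide":[0,0,0],"twist":[0,0,0],"claw":1}]' 40
python3 - <<'E'
from h import *
delta([569.8,244.3,125],YAW,0)
for n in("scene","top"):
    p=imaging.read_camera(n)
    T=pts(p,imaging.trace(p,"tube_center")[0]["pixels"]);print(n,fittube(T))
E
```

```text
t: 17.8
ee_pos: [569.4, 245.9, 183.5]
tool_rot: [[0.983, -0.186, -0.004], [-0.186, -0.983, 0.001], [-0.004, 0.0, -1.0]]
wrist_force: [0.6, -0.4, 0.3]
width: -0.3
grip_force: 0.0
t: 18.42
ee_pos: [568.8, 244.0, 155.4]
tool_rot: [[0.982, -0.187, -0.003], [-0.187, -0.982, 0.001], [-0.003, -0.0, -1.0]]
wrist_force: [0.4, 1.0, -0.5]
width: -0.2
grip_force: 0.0
t 18.425 at [568.81 243.99 155.38] yaw -10.759334213313775 F [ 0.39  1.03 -0.48] w -0.24094149793282785 0.0
slide now [ 0.0051 -0.0024  0.1519] slide after twist [ 0.0046 -0.0024  0.1519] twist [-0.0016  0.0251 -0.0074]
scene ('yaw', np.float64(-10.721030835991424), 'ends', array([-138.069 ,  141.5039]), 'centre', array([577.4623,  51.6874,  84.3818]))
top ('yaw', np.float64(-10.773616730349874), 'ends', array([-135.1347,  143.331 ]), 'centre', array([578.3086,  54.0259,  84.7881]))
```

```bash
python3 -m jog '[{"slide":[0.005,-0.002,0.1],"twist":[0,0.025,0],"claw":1},{"slide":[0,0,0.05],"twist":[0,0,0],"claw":1},{"slide":[0,0,0.025],"twist":[0,0,0],"claw":1},{"slide":[0,0,0.025],"twist":[0,0,0],"claw":1},{"slide":[0,0,0.025],"twist":[0,0,0],"claw":1}]' 40
python3 -m jog '[{"slide":[0,0,0.025],"twist":[0,0,0],"claw":1},{"slide":[0,0,0.025],"twist":[0,0,0],"claw":1},{"slide":[0,0,0.025],"twist":[0,0,0],"claw":1},{"slide":[0,0,0.025],"twist":[0,0,0],"claw":1},{"slide":[0,0,0.015],"twist":[0,0,0],"claw":1}]' 40
python3 - <<'E'
from h import *
delta([569.8,244.3,84],YAW,0)
for n in("scene","top"):
    p=imaging.read_camera(n)
    T=pts(p,imaging.trace(p,"tube_center")[0]["pixels"]);print(n,fittube(T))
E
```

```text
t: 19.25
ee_pos: [569.1, 244.6, 109.4]
tool_rot: [[0.983, -0.186, -0.002], [-0.186, -0.983, -0.0], [-0.001, 0.0, -1.0]]
wrist_force: [-2.3, -0.1, 3.4]
width: 0.2
grip_force: 1.6
t: 19.88
ee_pos: [569.1, 244.6, 85.7]
tool_rot: [[0.983, -0.186, -0.002], [-0.186, -0.983, -0.0], [-0.002, 0.001, -1.0]]
wrist_force: [-1.1, -0.0, 3.6]
width: -0.4
grip_force: 1.4
t 19.875 at [569.11 244.61  85.74] yaw -10.714016537567106 F [-1.15 -0.03  3.56] w -0.38243123551876423 1.4265624832478352
slide now [0.0037 0.0009 0.0087] slide after twist [0.0037 0.0009 0.0087] twist [ 0.0039  0.0135 -0.0017]
scene ('yaw', np.float64(-10.589312283024853), 'ends', array([-137.9255,  143.3739]), 'centre', array([577.6351,  52.6778,  84.3684]))
top ('yaw', np.float64(-10.713792440202212), 'ends', array([-133.896 ,  142.9402]), 'centre', array([578.3062,  54.4433,  84.7812]))
```

Steady 3.5 N and the tube is holding. I'll press on to the end stop.

```bash
python3 -m jog '[{"slide":[0,0,0.005],"twist":[0,0,0],"claw":1},{"slide":[0,0,0.005],"twist":[0,0,0],"claw":1},{"slide":[0,0,0.004],"twist":[0,0,0],"claw":1},{"slide":[0,0,0],"twist":[0,0,0],"claw":1},{"slide":[0,0,0],"twist":[0,0,0],"claw":1}]' 40
```

```text
t: 20.7
ee_pos: [569.3, 244.6, 84.0]
tool_rot: [[0.983, -0.186, -0.001], [-0.186, -0.983, -0.0], [-0.001, 0.0, -1.0]]
wrist_force: [-1.3, -0.3, 4.9]
width: 0.1
grip_force: 2.6
```

```bash
python3 -m jog '[{"slide":[0,0,0.005],"twist":[0,0,0],"claw":1},{"slide":[0,0,0],"twist":[0,0,0],"claw":1},{"slide":[0,0,0],"twist":[0,0,0],"claw":1},{"slide":[0,0,0],"twist":[0,0,0],"claw":1},{"slide":[0,0,0],"twist":[0,0,0],"claw":1}]' 40
```

```text
t: 21.32
ee_pos: [569.3, 244.7, 84.0]
tool_rot: [[0.983, -0.186, -0.0], [-0.186, -0.983, 0.0], [-0.0, 0.0, -1.0]]
wrist_force: [-2.9, -1.1, 10.4]
width: -0.0
grip_force: 5.2
```

The pad is on its end stop: z stays at 84.0 mm while the force rises. Now I retreat straight up.

```bash
python3 -m jog '[{"slide":[0,0,-0.03],"twist":[0,0,0],"claw":1},{"slide":[0,0,-0.1],"twist":[0,0,0],"claw":1},{"slide":[0,0,-0.2],"twist":[0,0,0],"claw":1},{"slide":[0,0,-0.25],"twist":[0,0,0],"claw":1},{"slide":[0,0,-0.1],"twist":[0,0,0],"claw":1}]' 40
python3 -m jog '[{"slide":[0,0,0],"twist":[0,0,0],"claw":1},{"slide":[0,0,0],"twist":[0,0,0],"claw":1},{"slide":[0,0,0],"twist":[0,0,0],"claw":1},{"slide":[0,0,0],"twist":[0,0,0],"claw":1},{"slide":[0,0,0],"twist":[0,0,0],"claw":1}]' 40
python3 - <<'E'
from h import *
delta([569.8,244.3,84],YAW,0)
for n in("scene","top"):
    p=imaging.read_camera(n)
    T=pts(p,imaging.trace(p,"tube_center")[0]["pixels"]);print(n,fittube(T))
    for d in imaging.trace(p,"stop_pad")[:1]: print(np.median(pts(p,d["pixels"]),0))
    if n=="scene": cv2.imwrite(f"pics/{n}4.png",cv2.resize(p["image"][120:280,240:400],None,fx=3.5,fy=3.5)[...,::-1])
E
```

```text
t: 21.95
ee_pos: [570.7, 245.0, 221.8]
tool_rot: [[0.983, -0.186, 0.003], [-0.186, -0.983, 0.001], [0.003, -0.002, -1.0]]
wrist_force: [0.3, -0.6, -0.5]
width: -0.0
grip_force: 0.0
t: 22.58
ee_pos: [569.1, 244.6, 217.7]
tool_rot: [[0.983, -0.186, -0.003], [-0.186, -0.983, -0.0], [-0.003, 0.001, -1.0]]
wrist_force: [-0.2, -0.0, -0.1]
width: 0.1
grip_force: 0.0
t 22.575 at [569.13 244.56 217.72] yaw -10.712394542364047 F [-0.17 -0.02 -0.09] w 0.05016090524023444 0.0
slide now [0.0054 0.     0.6686] slide after twist [0.0035 0.0007 0.6686] twist [ 0.0068  0.0201 -0.0015]
scene ('yaw', np.float64(-10.739105365975368), 'ends', array([-138.3626,  141.5498]), 'centre', array([577.4172,  51.5657,  84.4062]))
[569.2175 239.4348  82.7862]
top ('yaw', np.float64(-10.714544546522978), 'ends', array([-135.4011,  142.9362]), 'centre', array([578.2629,  53.7019,  84.7685]))
[569.2193 244.0232  83.7031]
```

View pics/scene4.png

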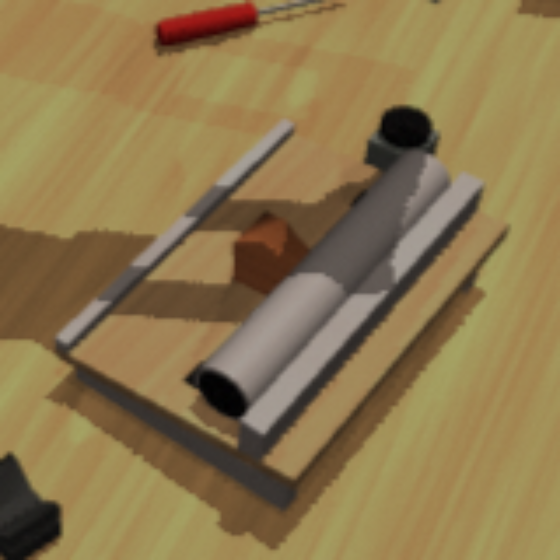

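The pad is down at (405, 125) in the crop, and the fingers have sunk below the board. The chock at (270, 255) holds the tube, which has not moved. I'm handing the job in.

```bash
python3 -c "
from rig import robot
print(robot.finish_job())"
```

```text
the job is handed in; nothing more can be done
None
```

The job is handed in: the chock lies flat in the middle of the tube's low side, touching it; the pad is down on its end stop with the fingers sunk; and the tube stayed put, about 4 mm uphill of where it started because I pushed the chock a little past first touch.

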